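Index the slide carrier and hold the laser enabling plunger

TASK

Slide the specimen carrier along its rails to the imaging station in the middle of the imager, until it clicks into the detent, and let go of it; only then press the yellow enabling plunger half-way down with the fingers, so that its pointer stands in the green band (12 mm down). Never push it down as far as the red mark, which trips the laser off, and keep holding it there: the job finishes with the plunger still held in the green band, the carrier still clicked in. Leave the bottle, slide box, dishes and vial where they stand.

Things in the scene. Friction and masses are not known exactly. Their poses are not given: they have to be found in the camera images.
- post_mid (a point): Middle of the upright blue post (round, 16 mm diameter, 45 mm tall) by which the slide carrier is pushed or gripped; 72 mm above the bench, 24 mm above the post's foot. Axes of the imager: y runs along the rails, +y is the way to push.
- station (a point): Fixed point on the imager: where post_mid is when the carrier sits in the imaging-station detent, 72 mm above the bench. Axes: y along the rails, z up. The white bed is 140 mm (x) by 280 mm (y) by 26 mm high, centred 30 mm towards +x from this point, with two steel rails along y, and a lens port and blue line at mid-length. A dark detent housing on its +x edge reaches 50 mm above the bench.
- carrier (a joint): Carrier position along the rails, m, growing to the imager's +y: 0 at the loading end stop, 0.100 at the imaging station, 0.180 at the far stop; starts between 0 and 0.06. Friction about 0.5 N. A sprung roller resists with about 6 N from 0.014 m before the station, then draws the carrier in if it is let go within 4 mm of the station; pushed over 7 mm past, it climbs out the other side.
- cap_top (a point): Centre of the flat top of the enabling plunger's yellow mushroom cap (44 mm diameter, 16 mm thick); 105 mm above the bench when released, sinks as it is pressed. Axes of the console: z up. It stands in the middle of a grey console 90 mm (x) by 110 mm (y) by 50 mm high.
- plunger (a joint): Downward travel of the plunger, m: 0 released, 0.012 in the middle of the green band, 0.024 at the bottom stop. A spring pushes it back up: 2.4 N at first touch, 7.2 N at 0.012, 12 N at the bottom; it rises when let go.
- console: The grey console, fixed to the bench, origin under its centre, the plunger's axis upright through it. A white gauge plate 18 mm wide, its top 96 mm above the bench, stands 35 to 53 mm from the plunger's axis towards the console's +y. The cap's black pointers run over it; it bears a green band (9 to 15 mm of travel) and below it a red mark (from about 21 mm).
- bottle: Clear bottle with blue cap, 66 mm diameter, 140 mm tall; origin at the centre of its underside. Leave alone.
- slide_box: Blue slide storage box 85 x 100 x 35 mm; origin at the centre of its underside. Leave alone.
- dishes: Stacked clear dishes, 92 mm diameter, 30 mm tall; origin at the centre of the underside. Leave alone.
- vial: Small vial with blue cap, 28 mm diameter, 60 mm tall; origin at the centre of its underside. Leave alone.
- imager: The imager, fixed to the bench, origin under the centre of its bed, y along the rails. The carrier on it is an aluminium frame 90 mm (x) by 70 mm (y) by 10 mm holding a glass slide, its top 48 mm above the bench; the post stands 30 mm towards -x from its centre.
Mind the look-alikes: they are no part of the job. Of the things like the console, leave any that is orange or purple; of the rest the larger one is meant.

How it is judged (in metres and radians):
On the way, in this order (a step that is already met when the one before it is completed fails the run):
1. the carrier sits in the imaging-station detent with the fingers off it (value of joint carrier between 0.0975 and 0.1025 m and contact force between carrier and the fingers below 0.2 N), for 0.3 s.
2. the plunger is held in the green band by the fingers (value of joint plunger between 0.0085 and 0.0155 m and contact force between plunger and the fingers above 2 N), for 0.5 s.
At the end, for the whole second after the job is handed in: The program ends holding: the fingers keep the plunger pressed (over 2 N) between 8.5 and 15.5 mm of travel, with the carrier within 2.5 mm of the imaging station (all of step 2 and value of joint carrier between 0.0975 and 0.1025 m); the arm keeps its last pose, push and grip.
It fails at once if the bottle, slide box, dishes or vial is moved more than 15 mm or tipped over 0.3 rad (distance of any of bottle, slide_box, dishes, vial from where it was at the start of the episode above 0.015 m or angle between any of bottle, slide_box, dishes, vial's own z axis and vertical above 0.3 rad).
It fails at once if the plunger is pushed down to the red mark (21 mm or more of its 24 mm), which trips the laser off (value of joint plunger above 0.021 m).
It fails at once if the plunger is pressed (more than 4 mm) while the carrier is not at the imaging station (value of joint plunger above 0.004 m and not (value of joint carrier between 0.096 and 0.104 m)).
It also fails if it takes over 48 s, if anything falls off the work surface, if the arm or the gripper's body presses on something with over 40 N, if the wrist force passes 120 N, or if a joint passes its speed limit or range.

ROBOT

A 6-joint arm with a two-finger parallel gripper is mounted at the origin on the work surface. World frame = base frame: x ahead of the robot, y to its left, z up, the work surface at z = 0. Lengths are in mm, angles in rad, forces in N, time in s.
With the tool pointing down it reaches from about 350 to 975 mm from the base axis. Payload 7.1 kg.
Tool frame: the origin (TCP) lies at the very end of the fingers, on their centre line; the grasp point (between the pads) lies 19 mm behind it (bot.tcp_to_grasp is the distance from the TCP to the grasp point, in mm); z points along the fingers, y is the direction in which the jaws open and shut (so a half turn about z gives the same grasp; the last joint's range is limited). The gripper opens to 88 mm and grips with 3 to 60 N. Pads are 20 mm wide; open, the fingers measure 115 mm over their backs; the gripper's body (75 mm by 178 mm) begins 61 mm behind the grasp point.
Start: joints at [-1.321, 0.423, 1.63, -0, 1.089, -0.019], TCP at [166.003, -602.535, 222.675] pointing down, gripper open.
Joint ranges: [-3, 3], [-0.9, 2.11], [0.09, 2.58], [-1.31, 4.45], [0.11, 2.69], [-2.54, 2.54]. Speed limits (rad/s): [2.39, 2.39, 3.01, 3.14, 3.14, 3.14].

INTERFACE

Orientations are given as a rotation vector (axis times angle).
In Python, from rig import bot gives the robot as it stands. The module is installed in compiled form; this text tells all that it offers.
- The arm moves only by the tool apply_moves, never from a script. Its argument "plan" is a list of rows, each an object of numbers: "tx", "ty", "tz": the shift along the tool's x, y, z in cm; "twist": the turn about the tool's z in rad. A call has 1 to 10 rows; each row shifts and turns the pose as measured when the row begins, along the tool's axes as they then stand; what a row does not reach is not made up. A row lasts 1/12 s, in which the tool goes at most 41.7 mm and 7.16 degrees, less where a joint would pass 70% of its speed; a pose out of reach is approached as far as the arm can. A call is refused whole if a number of a shift passes 4.17 or a number of a turn 0.125, either way. A call with a gripper value outside its range is refused whole. "hand" is the opening, from 0 (shut) to 1 (fully open), set as the call begins (left out, the last holds). The fingers move at their own pace and stop on an object; "force" is the grip in N (left out, the last holds). Time passes only in rows, so rows that do not move let the fingers close. It gives the time, the measured TCP pose, the force and the opening at its end, in the units of the state.
- bot.observe(): the state, without advancing time (a new reading comes with each control period).
- bot.get_image(name): name is "scene" or "top" or "wrist"; returns a dict with "img" (384x512x3 uint8, red, green, blue), "depth" (384x512 float32, mm along the optical axis (not along the pixel's ray), 0 where there is no reading), "fx", "fy", "cx", "cy" (pixels), "eye" and "orientation" of the camera in the world; the wrist camera has in their place "tool_from_camera" (4x4, takes a point from camera to tool coordinates, whose origin is the TCP and whose axes are the flange's). Camera axes: x right, y down, z forward; pixel columns grow to the right and rows downward; lengths in mm; the calibration is good to about 2 mm. A picture is of the moment at which its call begins: read the wrist's pose just before it.
- bot.close_job(): hands the job in, once; it reports no verdict.
The state is a dict: "time_s": time; "qpos": joint angles; "joint_vel": joint speeds; "joint_efforts": joint torques, N m; "eef_pos": TCP position; "orientation": TCP orientation; "wrist_force": force on the tool from outside, world axes, zero at the start; "wrist_torque": the same for the moment, N m; "grip_width": finger opening in mm.
Only numpy, scipy, OpenCV 4.12 (cv2) and the standard library are available. Lean on these libraries where they do the work, as an engineer would, in place of code of your own. Each camera call takes 0.05 s, during which the arm holds its last target. There are 200 camera calls.

## Working session

There is one attempt and no reset: what is moved stays moved. The work goes in short steps, Python scripts to look and compute and a tool call to move; the robot and the scene stay as the last step left them, time stands still between calls to the robot, and variables do not carry over. Pictures are saved under pics/ and viewed, on a budget of 10 in all, crops included, one or two more only if the job needs it, and the job is handed in when it is done.

Besides the shell and the picture viewer there is one more tool, called after "Request:" as name(argument=value, ...) on one line, values as JSON. apply_moves: Moves the arm, as the interface text tells. Its arguments: {"type":"object","properties":{"plan":{"type":"array","items":{"type":"object","properties":{"tx":{"type":"number"},"ty":{"type":"number"},"tz":{"type":"number"},"twist":{"type":"number"}}}},"hand":{"type":"number"},"force":{"type":"number"}},"required":["plan"]}

```bash
mkdir -p pics
cat > h.py <<'E'
import numpy as np,cv2
from rig import bot
from scipy.spatial.transform import Rotation as R
def grab(n):
    s=bot.observe(); d=bot.get_image(n)
    if n=="wrist":
        T=np.eye(4);T[:3,:3]=R.from_rotvec(s["orientation"]).as_matrix();T[:3,3]=s["eef_pos"]
        M=T@np.array(d["tool_from_camera"])
    else:
        M=np.eye(4);o=np.array(d["orientation"]);M[:3,:3]=o if o.shape==(3,3) else R.from_rotvec(o).as_matrix();M[:3,3]=d["eye"]
    np.savez(f"pics/{n}.npz",img=d["img"],depth=d["depth"],K=[d["fx"],d["fy"],d["cx"],d["cy"]],M=M)
    return d
def cloud(n):
    f=np.load(f"pics/{n}.npz");fx,fy,cx,cy=f["K"];z=f["depth"];v,u=np.indices(z.shape)
    P=np.stack([(u-cx)/fx*z,(v-cy)/fy*z,z],-1)@f["M"][:3,:3].T+f["M"][:3,3]
    P[z==0]=np.nan
    return f["img"],P
def save(im,name,box=None,k=1):
    if box: u0,v0,u1,v1=box; im=im[v0:v1,u0:u1]
    im=cv2.resize(im,None,fx=k,fy=k,interpolation=cv2.INTER_CUBIC)
    cv2.imwrite("pics/"+name,cv2.cvtColor(im,cv2.COLOR_RGB2BGR))
E
python3 - <<'E'
from h import *
for n in("top","scene"):
    d=grab(n); print(n,d["eye"],d["orientation"],d["fx"])
    save(d["img"],n+"0.png",None,1.5)
print(bot.observe())
E
```

```text
top [ 216.13639382  -13.12776735 1810.9848664 ] [-2.13438558  2.10768795 -0.21175712] 495.61886842785447
scene [1398.51570294  656.67193542  892.27405124] [-1.11165616 -2.25547051  1.12444962] 419.9099079671839
{'time_s': 0.1, 'qpos': array([-1.32098808e+00,  4.23766458e-01,  1.63057070e+00,  4.25017787e-05,
        1.08861762e+00, -1.89896704e-02]), 'joint_vel': array([-0.00154139, -0.00157609, -0.00201199, -0.00026801, -0.00131795,
        0.00113987]), 'joint_efforts': array([-1.03397466e-03, -5.45618498e+01, -2.74323070e+01,  6.44797878e-02,
        1.88147515e-02, -4.82584733e-05]), 'eef_pos': array([ 165.90501133, -602.07403471,  221.99501221]), 'orientation': array([-3.11192091e+00, -4.20744212e-01,  1.87567748e-04]), 'wrist_force': array([ 0.14344928,  0.54435011, -0.3704117 ]), 'wrist_torque': array([-5.91422864e-05,  2.12147598e-02, -4.36195471e-02]), 'grip_width': 87.86497531120972}
```

View pics/top0.png

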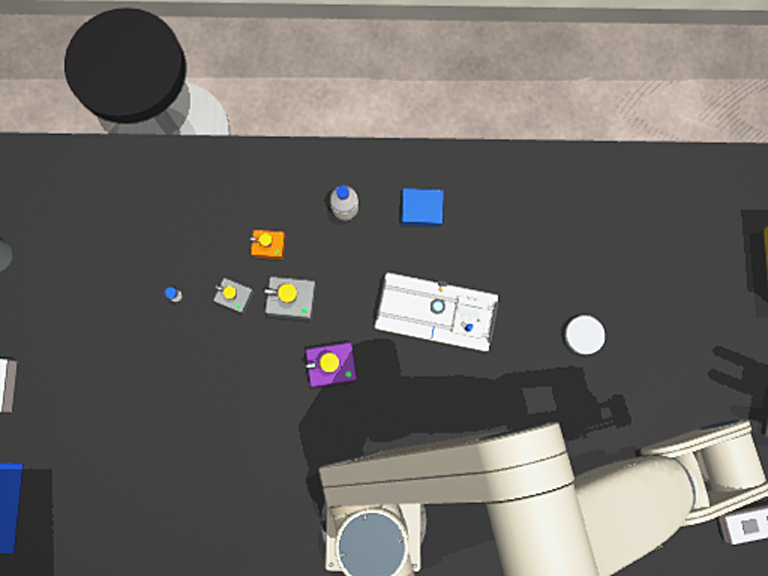

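View pics/scene0.png

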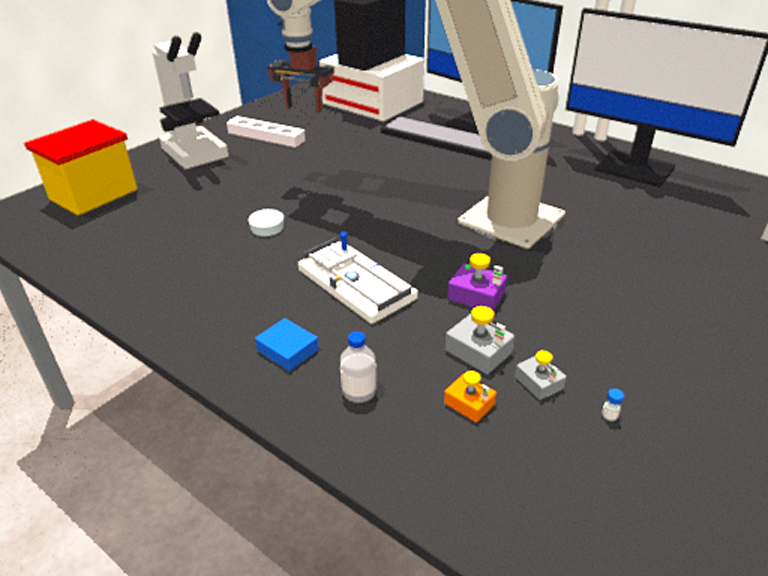

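The top view (1.5×) shows the imager centred near (437,311), with its post at (469,327) and the carrier at the right end, so +y runs left. The larger grey console is at (290,297) with its cap at (287,293). The scene view agrees with this.

Run:
```python
from h import *
img,P=cloud("top")
hsv=cv2.cvtColor(img,cv2.COLOR_RGB2HSV)
def reg(u0,v0,u1,v1):
    m=np.zeros(img.shape[:2],bool);m[int(v0/1.5):int(v1/1.5),int(u0/1.5):int(u1/1.5)]=1;return m
r=reg(365,262,508,360)
Z=P[...,2]
bed=r&(Z>15)&(Z<120)
print("bed rect",cv2.minAreaRect(P[bed][:,:2].astype(np.float32)),np.nanmedian(Z[bed]))
blue=(hsv[...,0]>100)&(hsv[...,0]<130)&(hsv[...,1]>120)
b=blue&reg(455,310,485,340);print("post",b.sum(),P[b].round(0).tolist())
c=reg(255,268,320,325)
yel=(hsv[...,0]>20)&(hsv[...,0]<35)&(hsv[...,1]>150)
print("cap",P[c&yel].mean(0),np.median(P[c&yel],0),(c&yel).sum())
cc=c&(Z>30)&(Z<75);print("cons",cv2.minAreaRect(P[cc][:,:2].astype(np.float32)),np.nanmedian(Z[cc]))
for n,q in dict(bottle=(325,180,362,225),box=(398,183,448,228),dish=(560,312,608,358),purple=(300,338,360,390),small=(210,275,255,315),orange=(248,226,288,262)).items():
    m=reg(*q)&(Z>12);print(n,P[m].min(0).round(),P[m].max(0).round())
```

```text
bed rect ((490.95758056640625, -146.3116455078125), (280.88446044921875, 142.20018005371094), 79.00106811523438) 27.578774021683785
post 16 [[452.0, -215.0, 87.0], [452.0, -219.0, 87.0], [451.0, -221.0, 98.0], [449.0, -212.0, 84.0], [447.0, -214.0, 98.0], [449.0, -218.0, 89.0], [449.0, -222.0, 88.0], [448.0, -211.0, 63.0], [444.0, -210.0, 97.0], [443.0, -214.0, 100.0], [445.0, -218.0, 92.0], [445.0, -222.0, 87.0], [445.0, -211.0, 60.0], [442.0, -212.0, 86.0], [441.0, -214.0, 93.0], [440.0, -217.0, 98.0]]
cap [519.12317716 209.5511224  102.48154892] [518.97138385 208.96718306 104.67837294] 119
cons ((518.2229614257812, 208.6042938232422), (110.7883529663086, 91.5438461303711), 84.54945373535156) 48.78835782518786
bottle [720.  50.  13.] [810. 116. 146.]
box [ 710. -162.   12.] [798. -60.  47.]
dish [ 392. -550.   13.] [ 488. -457.   41.]
purple [303.  44.  12.] [408. 166. 118.]
small [482. 303.  13.] [564. 394.  81.]
orange [620. 230.  12.] [685. 308.  78.]
```

Request:
apply_moves(plan=[{"tx": 2.9, "ty": -2.3}, {"tx": 2.9, "ty": -2.3}, {"tx": 2.9, "ty": -2.3}, {"tx": 2.9, "ty": -2.3}, {"tx": 2.9, "ty": -2.3}, {"tx": 2.9, "ty": -2.3}, {"tx": 2.9, "ty": -2.3}, {"tx": 2.9, "ty": -2.3}, {"tx": 2.9, "ty": -2.3}, {"tx": 2.9, "ty": -2.3}])

```text
validation failed for argument at $.pl...
```

Request:
apply_moves(plan=[{"twist": 0.115}, {"twist": 0.115}, {"twist": 0.115}, {"twist": 0.115}, {}])

```text
validation failed for argument at $.pl...
```

```bash
cat >> h.py <<'E'
def to(x,y,z,yaw=None):
    s=bot.observe();Rm=R.from_rotvec(s["orientation"]).as_matrix()
    d=Rm.T@(np.array([x,y,z])-s["eef_pos"])/10
    print("t",round(s["time_s"],2),"tcp",s["eef_pos"].round(1),"F",s["wrist_force"].round(1),"grip",round(s["grip_width"],1),"need cm",d.round(2))
    w=np.degrees(np.arctan2(Rm[1,0],Rm[0,0]));print("yaw",w.round(2),"tilt",np.degrees(np.arccos(-Rm[2,2])).round(2),"twist for yaw",None if yaw is None else round(np.radians(w-yaw),3),"q",s["qpos"].round(2))
E
python3 -c "
from h import *
to(446,-216,180,-11)"
```

```text
t 0.1 tcp [ 165.9 -602.1  222. ] F [ 0.1  0.5 -0.4] grip 87.9 need cm [ 37.26 -29.78   4.24]
yaw 15.4 tilt 0.08 twist for yaw 0.461 q [-1.32  0.42  1.63  0.    1.09 -0.02]
```

Request:
apply_moves(plan=[{"tx": 2.9, "ty": -2.3, "tz": 0, "twist": 0}, {"tx": 2.9, "ty": -2.3, "tz": 0, "twist": 0}, {"tx": 2.9, "ty": -2.3, "tz": 0, "twist": 0}, {"tx": 2.9, "ty": -2.3, "tz": 0, "twist": 0}, {"tx": 2.9, "ty": -2.3, "tz": 0, "twist": 0}, {"tx": 2.9, "ty": -2.3, "tz": 0, "twist": 0}, {"tx": 2.9, "ty": -2.3, "tz": 0, "twist": 0}, {"tx": 2.9, "ty": -2.3, "tz": 0, "twist": 0}])

```text
time_s: 0.77
eef_pos: [342.2, -358.3, 218.8]
orientation: [-3.113, -0.403, 0.004]
wrist_force: [0.2, -0.6, -0.1]
grip_width: 87.7
```

Rows need all four fields. Next I'll carry on and twist.

Request:
apply_moves(plan=[{"tx": 2.5, "ty": -1.9, "tz": 0, "twist": 0.115}, {"tx": 2.4, "ty": -2.1, "tz": 0, "twist": 0.115}, {"tx": 2.1, "ty": -2.4, "tz": 0, "twist": 0.115}, {"tx": 1.5, "ty": -2.5, "tz": 0, "twist": 0.115}, {"tx": 0, "ty": 0, "tz": 0, "twist": 0}, {"tx": 0, "ty": 0, "tz": 0, "twist": 0}])

```text
time_s: 1.27
eef_pos: [424.4, -250.2, 217.9]
orientation: [-3.119, 0.336, 0.007]
wrist_force: [-0.5, 0.1, 0.4]
grip_width: 88.3
```

```bash
python3 -c "
from h import *
to(446,-216,180,-11)
d=grab('wrist');save(d['img'],'w1.png',None,1.5)"
```

```text
t 1.27 tcp [ 424.4 -250.2  217.9] F [-0.5  0.1  0.4] grip 88.3 need cm [ 1.4  -3.79  3.79]
yaw -12.31 tilt 0.36 twist for yaw -0.023 q [-0.56  0.24  1.92  0.    0.99  1.23]
```

View pics/w1.png

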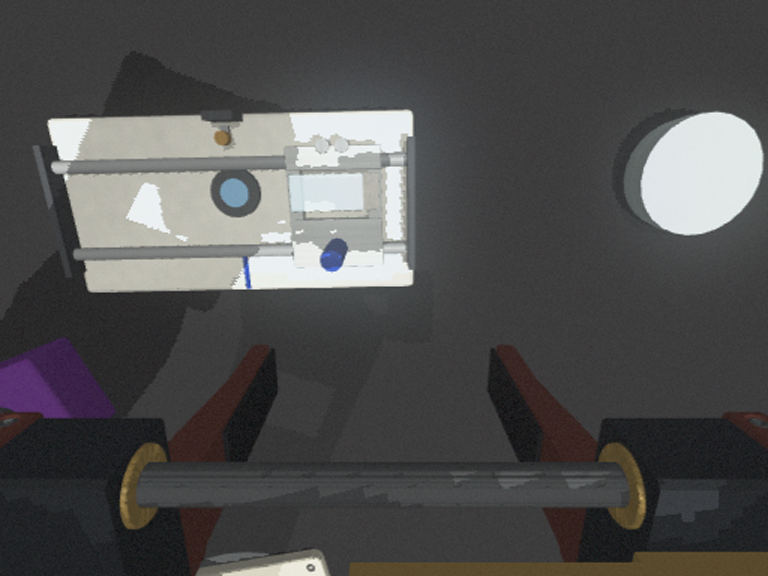

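The wrist view shows the post from about (340,243) at its top to (330,262), with the carrier around it. The blue line is at (247,272) and the lens port at (235,192). Next I'll measure the post and the bed.

Run:
```python
from h import *
img,P=cloud("wrist");Z=P[...,2]
hsv=cv2.cvtColor(img,cv2.COLOR_RGB2HSV)
def reg(u0,v0,u1,v1):
    m=np.zeros(img.shape[:2],bool);m[int(v0/1.5):int(v1/1.5),int(u0/1.5):int(u1/1.5)]=1;return m
bed=reg(30,90,430,310)&(Z>18)&(Z<32)
r=cv2.minAreaRect(P[bed][:,:2].astype(np.float32));print(r)
blue=(hsv[...,0]>105)&(hsv[...,0]<130)&(hsv[...,1]>150)
p=P[blue&reg(310,225,355,280)];p=p[(p[:,2]>50)]
print(len(p),p[:,2].max(),"top",p[p[:,2]>89].mean(0),"sides",p.min(0),p.max(0))
l=P[blue&reg(240,240,254,292)];print("line",l.mean(0))
e=np.array([.191,.982]);
```

```text
((492.19805908203125, -146.97752380371094), (278.3193359375, 140.12908935546875), 79.02397155761719)
22 93.54982257466338 top [ 446.63575011 -219.66393299   92.25455737] sides [ 441.44783951 -226.45742795   91.04806418] [ 452.80620297 -215.74868623   93.54982257]
line [ 435.68649439 -136.91230758   26.29463866]
```

Request:
apply_moves(plan=[{"tx": 1.5, "ty": -3.5, "tz": 0, "twist": -0.023}, {"tx": 0, "ty": 0, "tz": 3.5, "twist": 0}, {"tx": 0, "ty": 0, "tz": 3.5, "twist": 0}, {"tx": 0, "ty": 0, "tz": 3.0, "twist": 0}, {"tx": 0, "ty": 0, "tz": 0, "twist": 0}])

```text
time_s: 1.73
eef_pos: [447.5, -223.9, 117.4]
orientation: [-3.128, 0.292, -0.005]
wrist_force: [-1.8, 0.1, -0.4]
grip_width: 88.1
```

```bash
python3 -c "
from h import *
to(446.5,-219,58,-11)"
```

```text
t 1.73 tcp [ 447.5 -223.9  117.4] F [-1.8  0.1 -0.4] grip 88.1 need cm [-0.21 -0.46  5.94]
yaw -10.65 tilt 0.18 twist for yaw 0.006 q [-0.49  0.4   1.98  0.    0.76  1.27]
```

Request:
apply_moves(plan=[{"tx": -0.2, "ty": -0.5, "tz": 2.0, "twist": 0}, {"tx": 0, "ty": 0, "tz": 2.0, "twist": 0}, {"tx": 0, "ty": 0, "tz": 1.6, "twist": 0}, {"tx": 0, "ty": 0, "tz": 0.3, "twist": 0}, {"tx": 0, "ty": 0, "tz": 0, "twist": 0}])

```text
time_s: 2.15
eef_pos: [445.5, -224.3, 59.7]
orientation: [3.128, -0.292, 0.004]
wrist_force: [-0.5, -0.1, -0.4]
grip_width: 87.8
```

```bash
python3 -c "
from h import *
to(446.5,-219,58,-11)
d=grab('wrist');save(d['img'],'w2.png',None,1.5)"
```

```text
t 2.15 tcp [ 445.5 -224.3   59.7] F [-0.5 -0.1 -0.4] grip 87.8 need cm [-0.   -0.54  0.17]
yaw -10.67 tilt 0.16 twist for yaw 0.006 q [-0.49  0.5   2.    0.    0.63  1.26]
```

View pics/w2.png

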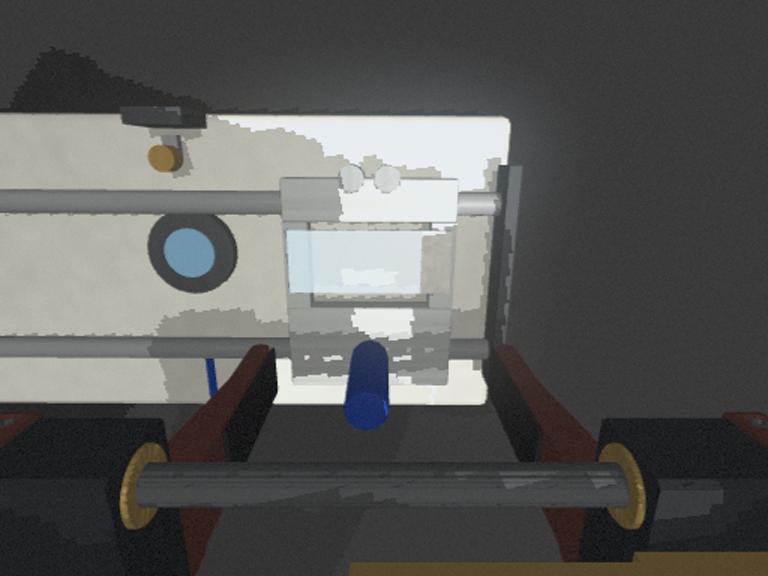

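The post is between the finger pads, with its foot at (372,345) and the fingertips at about 265 and 505. The next step is to close on it.

Request:
apply_moves(plan=[{"tx": 0, "ty": -0.5, "tz": 0, "twist": 0}, {"tx": 0, "ty": 0, "tz": 0, "twist": 0}, {"tx": 0, "ty": 0, "tz": 0, "twist": 0}, {"tx": 0, "ty": 0, "tz": 0, "twist": 0}, {"tx": 0, "ty": 0, "tz": 0, "twist": 0}, {"tx": 0, "ty": 0, "tz": 0, "twist": 0}, {"tx": 0, "ty": 0, "tz": 0, "twist": 0}, {"tx": 0, "ty": 0, "tz": 0, "twist": 0}], hand=0, force=20)

```text
time_s: 2.87
eef_pos: [449.8, -221.5, 66.1]
orientation: [3.124, -0.292, 0.019]
wrist_force: [0.3, 0.8, -0.2]
grip_width: 37.9
```

```bash
python3 -c "
from h import *
to(462,-141,58,-11)"
```

```text
t 2.87 tcp [ 449.8 -221.5   66.1] F [ 0.3  0.8 -0.2] grip 37.9 need cm [-0.3  -8.14  0.79]
yaw -10.66 tilt 0.72 twist for yaw 0.006 q [-0.48  0.49  2.    0.    0.64  1.27]
```

Request:
apply_moves(plan=[{"tx": -0.3, "ty": 0, "tz": 0.4, "twist": 0}, {"tx": 0, "ty": 0, "tz": 0.2, "twist": 0}, {"tx": 0, "ty": 0, "tz": 0, "twist": 0}, {"tx": 0, "ty": 0, "tz": 0, "twist": 0}, {"tx": 0, "ty": 0, "tz": 0, "twist": 0}, {"tx": 0, "ty": 0, "tz": 0, "twist": 0}])

```text
time_s: 3.37
eef_pos: [446.5, -220.8, 59.4]
orientation: [3.124, -0.292, 0.018]
wrist_force: [-0.5, 0.7, 2.3]
grip_width: 15.4
```

```bash
python3 -c "
from h import *
to(462,-141,58,-11)"
```

```text
t 3.37 tcp [ 446.5 -220.8   59.4] F [-0.5  0.7  2.3] grip 15.4 need cm [ 0.05 -8.13  0.12]
yaw -10.67 tilt 0.69 twist for yaw 0.006 q [-0.48  0.5   2.01  0.    0.62  1.27]
```

Gripped at 15.4 mm. I'll slide 65 mm first, stopping short of the roller.

Request:
apply_moves(plan=[{"tx": 0, "ty": -1.3, "tz": 0, "twist": 0}, {"tx": 0, "ty": -1.3, "tz": 0, "twist": 0}, {"tx": 0, "ty": -1.3, "tz": 0, "twist": 0}, {"tx": 0, "ty": -1.3, "tz": 0, "twist": 0}, {"tx": 0, "ty": -1.3, "tz": 0, "twist": 0}, {"tx": 0, "ty": 0, "tz": 0, "twist": 0}])

```text
time_s: 3.87
eef_pos: [458.9, -156.7, 59.4]
orientation: [3.122, -0.295, 0.019]
wrist_force: [0.6, 1.4, -0.3]
grip_width: 15.8
```

```bash
python3 -c "
from h import *
to(462,-141,58,-11)"
```

```text
t 3.87 tcp [ 458.9 -156.7   59.4] F [ 0.6  1.4 -0.3] grip 15.8 need cm [ 0.01 -1.6   0.14]
yaw -10.78 tilt 0.76 twist for yaw 0.004 q [-0.35  0.49  2.04 -0.    0.6   1.41]
```

Request:
apply_moves(plan=[{"tx": 0, "ty": -0.6, "tz": 0, "twist": 0}, {"tx": 0, "ty": -0.6, "tz": 0, "twist": 0}, {"tx": 0, "ty": -0.3, "tz": 0, "twist": 0}, {"tx": 0, "ty": -0.1, "tz": 0, "twist": 0}])

```text
time_s: 4.2
eef_pos: [462.0, -140.7, 59.4]
orientation: [3.122, -0.295, 0.019]
wrist_force: [0.2, 0.2, 1.7]
grip_width: 15.9
```

```bash
python3 -c "
from h import *
to(462,-141,58,-11)"
```

```text
t 4.2 tcp [ 462.  -140.7   59.4] F [0.2 0.2 1.7] grip 15.9 need cm [0.   0.03 0.14]
yaw -10.78 tilt 0.76 twist for yaw 0.004 q [-0.32  0.49  2.04 -0.    0.6   1.44]
```

Request:
apply_moves(plan=[{"tx": 0, "ty": 0, "tz": 0, "twist": 0}, {"tx": 0, "ty": 0, "tz": 0, "twist": 0}, {"tx": 0, "ty": 0, "tz": 0, "twist": 0}, {"tx": 0, "ty": 0, "tz": 0, "twist": 0}, {"tx": 0, "ty": 0, "tz": 0, "twist": 0}, {"tx": 0, "ty": 0, "tz": 0, "twist": 0}, {"tx": 0, "ty": 0, "tz": 0, "twist": 0}], hand=0.7)

```text
time_s: 4.78
eef_pos: [461.7, -141.5, 58.9]
orientation: [3.122, -0.296, 0.018]
wrist_force: [-0.5, -0.2, 0.1]
grip_width: 58.8
```

```bash
python3 -c "
from h import *
to(462,-141,58,-11)
d=grab('wrist');save(d['img'],'w3.png',None,1.5)"
```

```text
t 4.78 tcp [ 461.7 -141.5   58.9] F [-0.5 -0.2  0.1] grip 58.8 need cm [ 0.02 -0.06  0.09]
yaw -10.82 tilt 0.73 twist for yaw 0.003 q [-0.32  0.49  2.04 -0.01  0.6   1.44]
```

View pics/w3.png

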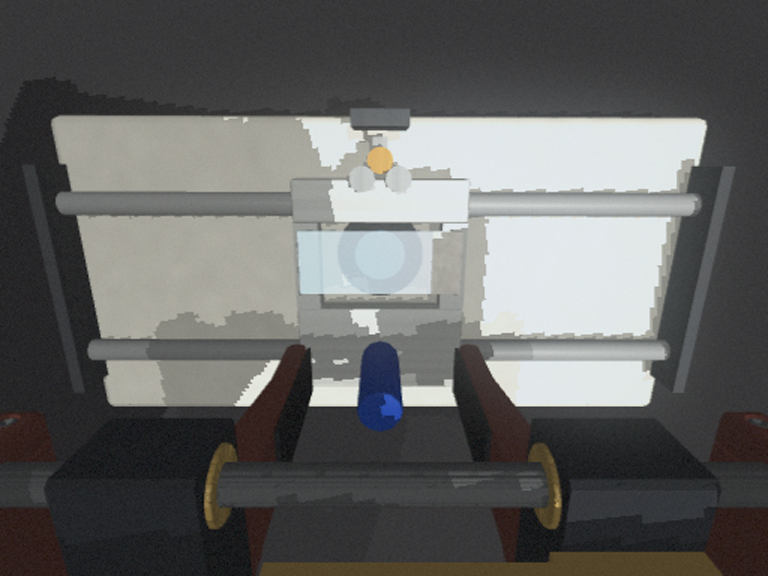

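The yellow roller at (380,158) sits centred between the carrier's two bumps at (362,180) and (398,180). The lens port is under the slide and the fingers are clear, so the carrier is in the detent. Next I'll lift away, closing the hand, and head for the console.

Request:
apply_moves(plan=[{"tx": 0, "ty": 0, "tz": -3, "twist": 0}, {"tx": 0, "ty": 0, "tz": -4, "twist": 0}, {"tx": 0, "ty": 0, "tz": -4, "twist": 0}, {"tx": 0, "ty": 0, "tz": -2, "twist": 0}])

```text
time_s: 5.17
eef_pos: [456.1, -139.5, 187.6]
orientation: [3.125, -0.297, -0.005]
wrist_force: [1.0, 0.2, 0.2]
grip_width: 61.6
```

Request:
apply_moves(plan=[{"tx": -0.1, "ty": -3.5, "tz": 0, "twist": 0}, {"tx": -0.1, "ty": -3.5, "tz": 0, "twist": 0}, {"tx": -0.1, "ty": -3.5, "tz": 0, "twist": 0}, {"tx": -0.1, "ty": -3.5, "tz": 0, "twist": 0}, {"tx": -0.1, "ty": -3.5, "tz": 0, "twist": 0}, {"tx": -0.1, "ty": -3.5, "tz": 0, "twist": 0}, {"tx": -0.1, "ty": -3.5, "tz": 0, "twist": 0}, {"tx": -0.1, "ty": -3.5, "tz": 0, "twist": 0}, {"tx": -0.1, "ty": -3.5, "tz": 0, "twist": 0}, {"tx": -0.1, "ty": -2.5, "tz": 0, "twist": 0}], hand=0)

```text
time_s: 6.0
eef_pos: [517.8, 204.6, 195.5]
orientation: [3.121, -0.315, 0.024]
wrist_force: [0.1, 0.1, 0.2]
grip_width: 0.8
```

```bash
python3 -c "
from h import *
to(518.6,208.8,130)
d=grab('wrist');save(d['img'],'w4.png',None,1.5)"
```

```text
t 6.0 tcp [517.8 204.6 195.5] F [0.1 0.1 0.2] grip 0.8 need cm [-0.11 -0.45  6.55]
yaw -11.52 tilt 0.9 twist for yaw None q [ 0.36  0.35  1.81 -0.01  0.97  2.14]
```

View pics/w4.png

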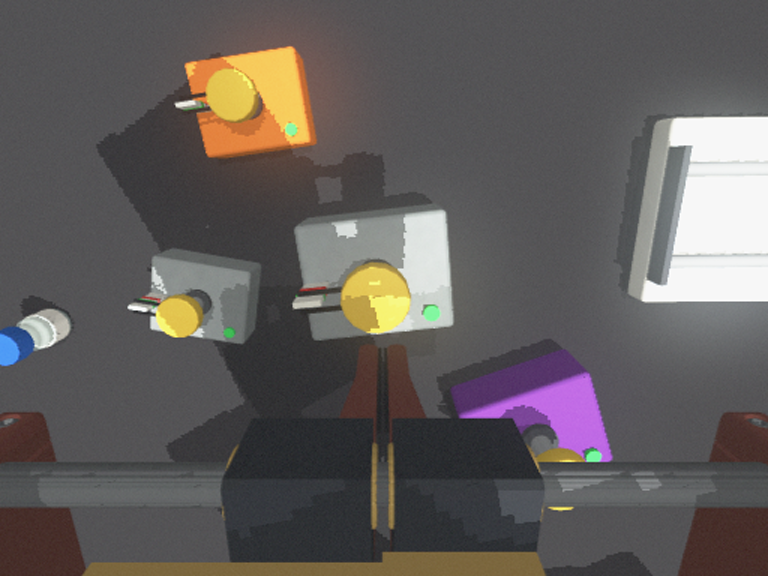

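The view shows the cap of the larger grey console at (376,298), with its gauge plate on the left. The fingers are shut and just in front of it in the picture.

Run:
```python
from h import *
img,P=cloud("wrist");Z=P[...,2]
hsv=cv2.cvtColor(img,cv2.COLOR_RGB2HSV)
m=np.zeros(Z.shape,bool);m[170:225,220:278]=1
m&=(hsv[...,0]>20)&(hsv[...,0]<35)&(hsv[...,1]>130)&(Z>98)
print(m.sum(),P[m].mean(0),np.median(P[m],0),cv2.minEnclosingCircle(P[m][:,:2].astype(np.float32)))
to(*P[m].mean(0)[:2],108)
```

```text
1529 [521.3559856  208.07769019 104.01019742] [522.11086641 208.37389007 104.14618284] ((520.013916015625, 207.50209045410156), 21.575284957885742)
t 6.05 tcp [518.9 207.8 195.7] F [ 2.   2.8 -0.3] grip 0.2 need cm [ 0.09 -0.08  8.78]
yaw -11.45 tilt 0.95 twist for yaw None q [ 0.36  0.35  1.81 -0.01  0.96  2.14]
```

Request:
apply_moves(plan=[{"tx": 0.1, "ty": -0.1, "tz": 2.5, "twist": 0}, {"tx": 0, "ty": 0, "tz": 2.5, "twist": 0}, {"tx": 0, "ty": 0, "tz": 2.0, "twist": 0}, {"tx": 0, "ty": 0, "tz": 0.8, "twist": 0}, {"tx": 0, "ty": 0, "tz": 0, "twist": 0}, {"tx": 0, "ty": 0, "tz": 0, "twist": 0}])

```text
time_s: 6.55
eef_pos: [522.5, 212.3, 116.2]
orientation: [3.126, -0.303, 0.031]
wrist_force: [-0.5, -0.1, 0.8]
grip_width: 0.4
```

```bash
python3 -c "
from h import *
to(520,208,105)"
```

```text
t 6.55 tcp [522.5 212.3 116.2] F [-0.5 -0.1  0.8] grip 0.4 need cm [-0.18  0.47  1.11]
yaw -11.07 tilt 1.12 twist for yaw None q [ 0.37  0.47  1.85 -0.01  0.8   2.14]
```

Request:
apply_moves(plan=[{"tx": -0.2, "ty": 0.4, "tz": 0.5, "twist": 0}, {"tx": 0, "ty": 0, "tz": 0.5, "twist": 0}, {"tx": 0, "ty": 0, "tz": 0.4, "twist": 0}, {"tx": 0, "ty": 0, "tz": 0.3, "twist": 0}, {"tx": 0, "ty": 0, "tz": 0, "twist": 0}])

```text
time_s: 6.97
eef_pos: [521.8, 208.4, 101.8]
orientation: [-3.124, 0.306, -0.038]
wrist_force: [-2.4, 1.0, 3.3]
grip_width: 0.4
```

```bash
python3 -c "
from h import *
to(520,208,93)"
```

```text
t 6.97 tcp [521.8 208.4 101.8] F [-2.4  1.   3.3] grip 0.4 need cm [-0.19  0.08  0.87]
yaw -11.19 tilt 1.4 twist for yaw None q [ 0.36  0.49  1.86 -0.01  0.76  2.14]
```

Request:
apply_moves(plan=[{"tx": 0, "ty": 0, "tz": 0.3, "twist": 0}, {"tx": 0, "ty": 0, "tz": 0.3, "twist": 0}, {"tx": 0, "ty": 0, "tz": 0.2, "twist": 0}, {"tx": 0, "ty": 0, "tz": 0.1, "twist": 0}])

```text
time_s: 7.3
eef_pos: [522.0, 208.4, 93.6]
orientation: [-3.124, 0.306, -0.039]
wrist_force: [-3.6, 0.1, 5.8]
grip_width: 0.4
```

```bash
python3 -c "
from h import *
to(520,208,93)"
```

```text
t 7.3 tcp [522.  208.4  93.6] F [-3.6  0.1  5.8] grip 0.4 need cm [-0.19  0.08  0.06]
yaw -11.18 tilt 1.42 twist for yaw None q [ 0.36  0.51  1.87 -0.01  0.75  2.14]
```

Request:
apply_moves(plan=[{"tx": 0, "ty": 0, "tz": 0.05, "twist": 0}, {"tx": 0, "ty": 0, "tz": 0, "twist": 0}, {"tx": 0, "ty": 0, "tz": 0, "twist": 0}, {"tx": 0, "ty": 0, "tz": 0, "twist": 0}])

```text
time_s: 7.63
eef_pos: [522.0, 208.5, 93.7]
orientation: [-3.124, 0.305, -0.039]
wrist_force: [-2.3, 0.3, 5.4]
grip_width: 0.3
```

```bash
python3 -c "
from h import *
to(520,208,93)
d=grab('wrist');save(d['img'],'w5.png',(130,130,330,280),4)
d=grab('scene')
save(d['img'],'s5.png',(180,140,360,260),4)
to(520,208,93)
"
```

```text
t 7.63 tcp [522.  208.5  93.7] F [-2.3  0.3  5.4] grip 0.3 need cm [-0.19  0.09  0.07]
yaw -11.15 tilt 1.42 twist for yaw None q [ 0.36  0.51  1.87 -0.01  0.75  2.14]
t 7.73 tcp [522.  208.5  93.8] F [-2.4  0.2  5.8] grip 0.4 need cm [-0.19  0.09  0.07]
yaw -11.15 tilt 1.42 twist for yaw None q [ 0.36  0.51  1.87 -0.01  0.75  2.14]
```

View pics/s5.png

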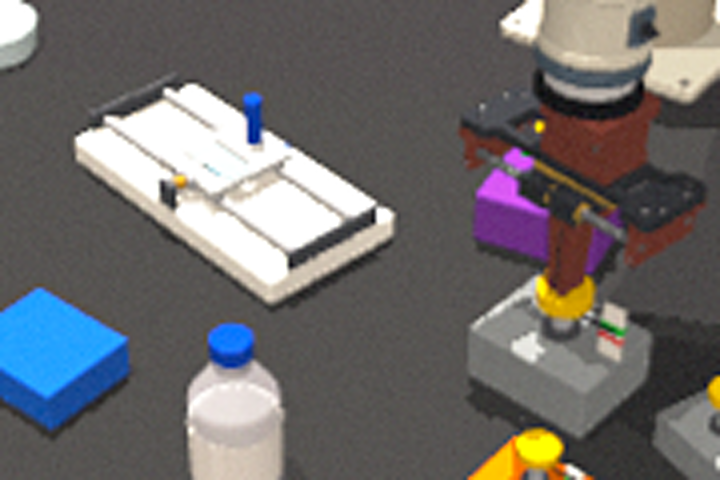

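View pics/w5.png

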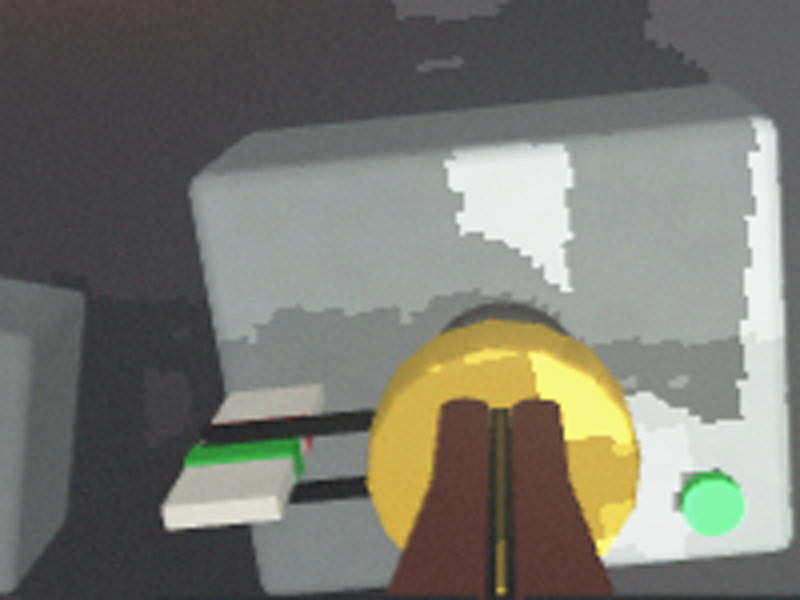

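In the scene view the pointer meets the plate at the green band, around (605,323), with the red mark below it. The wrist view shows it just under the green, but that view is from steeply above, so parallax makes the pointer look lower than it is. The carrier still has its roller centred. I'll measure the cap top to settle it.

Run:
```python
from h import *
img,P=cloud("wrist");Z=P[...,2]
hsv=cv2.cvtColor(img,cv2.COLOR_RGB2HSV)
m=np.zeros(Z.shape,bool);m[205:280,220:295]=1
m&=(hsv[...,0]>20)&(hsv[...,0]<35)&(hsv[...,1]>130)&(Z>70)&(Z<120)
print(m.sum(),np.percentile(Z[m],[10,50,75,90,98]))
# green band & pointer heights on gauge
u=lambda x,y:(130+x//4,130+y//4)
for n,(x,y) in dict(green=(240,452),white_top=(225,500),pointer=(335,421),pointer2=(335,489),plate_low=(270,400),console=(560,220)).items():
    a,b=u(x,y);print(n,P[b-1:b+2,a-1:a+2].reshape(-1,3).mean(0).round(1))
```

```text
1620 [85.93617968 92.13245583 92.69279304 93.10330381 93.64404722]
green [526.4 250.7  80.6]
white_top [524.9 250.4  94.8]
pointer [528.8 234.5  79.9]
pointer2 [516.4 237.5  79.4]
plate_low [525.3 251.1  55.8]
console [547.4 191.2  49.8]
```

Cap top now reads about 92.4 mm, against 104.1 mm released, so travel is about 11.8 mm. The pointer and the green band are both at about z = 80 mm. The press has held steady for over 0.5 s, so I'm handing it in.

```bash
python3 -c "
from h import *
to(520,208,93); print(bot.close_job())"
```

```text
t 7.73 tcp [522.  208.5  93.8] F [-2.4  0.2  5.8] grip 0.4 need cm [-0.19  0.09  0.07]
yaw -11.15 tilt 1.42 twist for yaw None q [ 0.36  0.51  1.87 -0.01  0.75  2.14]
the job is handed in; nothing more can be done
None
```

The job is handed in at about 7.7 s of the 48 s allowed, with the carrier clicked in and the plunger held in the green band; no verdict was reported.

- **Carrier:** I gripped the post, slid it about 80 mm to the station and let go. The wrist picture then showed the roller centred between the carrier's two bumps and the lens port under the slide. The later scene picture agreed.
- **Plunger:** I pressed the larger grey console's cap with the fingers shut. The cap top fell from 104.1 to about 92.4 mm, which is roughly 11.8 mm of travel. The pointer measured 80 mm high, level with the green band, and the wrist read about 5.8 N upwards.
- **Disagreements:** The wrist force was a little under the 7.2 N expected at 12 mm, with 2.4 N sideways. The wrist picture also showed the pointer just below the green. I put that down to parallax, because the depth measurements and the scene picture both place it in the band.
- **Other objects:** The arm's route stayed clear of the bottle, slide box, dishes and vial. I did not measure them again at the end.

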